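Free the seam leveller and put it away

TASK

The seam-levelling plate is still clamped under the presser foot of the sewing machine. Swing the presser-foot lever at the back of the head all the way up and leave it up, draw the plate out from under the raised foot (never drag it while the foot is down), lay it flat the right way up on the floor of the open compartment of the slide-top accessory box, and slide the lid fully shut until it snaps over its ridge. Leave everything else on the counter and on the machine where it is.

Things in the scene. Friction and masses are not known exactly. Their poses are not given: they have to be found in the camera images.
- machine: White flat-bed sewing machine, fixed. Origin on the counter straight below the needle; x along the bed to the pillar (roughly away from the robot), y to the machine's back (roughly the robot's left), z up. In mm: bed x -115 to 345, y -90 to 90, top z 55; head x -50 to 50, y -40 to 40, z 120 to 245; arm x 40 to 240, y +-36, z 175 to 245; pillar x 225 to 337, y +-50; spool pin x 190, y 15, to z 292.
- needle_point (a point): Point on the bed's top straight below the needle (machine x 0, y 0, z 55 mm), axes as the machine. It is the middle of the steel presser foot, whose sole is 21 mm along machine x and spans y -30 to 17 mm; the foot moves up and down only with the lever, and is sprung on to the plate at the start.
- lever (a joint): Angle of the presser-foot lever, rad: about 0 = down (foot down), 1.31 = fully up at its stop (foot about 10 mm up; most of its lift comes by 0.8). A 70 mm steel arm at the back of the head, turning about the machine's y axis through lever_pivot. The arm points towards machine -x: 50 degrees below level at 0, 25 degrees above at 1.31. It stays where it is left; takes 3 to 5 N at the grip.
- lever_pivot (a point): Centre of the lever's pivot on the back face of the head: machine x 0, y 40, z 145 mm. Axes as the machine.
- lever_grip (a point): Middle of the black round thumb grip at the lever's end: a stub 12 mm in diameter, parallel to the machine's y axis, at machine y 46 to 80 mm (this point: y 68 mm), 70 mm from the pivot. The flat arm, at y 43 to 48 mm, lies between the grip and the head. It can be pinched across its diameter or pushed from below. Moves with the lever.
- leveller: Grey plastic seam-levelling plate, 92 mm (its y, -46 to 46) x 34 mm (x) x 6 mm, 45 g; the +y half is forked (12 mm slot). Origin: centre of its underside. Finger grip: a block 26 mm wide (x), 18 mm long, top 14 mm above the underside, centred at y -36 mm. At the start it lies flat on the bed, the forked end under the foot, the grip out to the front of the machine (machine -y), close to the head above.
- kit_box: Wooden slide-top accessory box, fixed, 210 mm (x) x 108 mm (y), 39 mm high. Origin: centre of its underside. Compartment for the plate: x -100 to 38, y -46 to 46 mm, floor 4 mm up, ended by a divider 26 mm high; beyond it lie spare bobbins and feet. End wall at x -105 to -100 and side rails 39 mm high. A small catch ridge stands inside the end wall at x -93 to -87, y +-28, z 22 to 29 mm.
- compartment (a point): Centre of the compartment's floor: box x -30, y 0, z 4 mm. Axes as the box.
- lid (a joint): How far the box lid is drawn open, m: 0 = shut, at most 0.165. The lid (plywood, 203 x 101 x 5 mm, top face 35 mm above the counter) slides in grooves along the box's x and opens towards box +x. It drags with about 1.5 N; over the last 10 mm it must be forced with some 8 to 11 N over a small ridge, then snaps the last 4 mm to its stop.
- lid_rib (a point): Middle of the top of the raised push rib on the lid, 45 mm above the counter: a bar 60 mm along box y, 8 mm thick along box x, 10 mm tall above the lid's face. At box x = -60 mm + lid opening. Moves with the lid.
- cone: Thread cone, 64 mm diameter, 112 mm high, standing. Origin under its centre. A bystander, on the counter near the machine.
- oiler: Oil bottle, 52 mm diameter, 118 mm high, standing. Origin under its centre. A bystander, on the counter near the machine.
- button_jar: Glass jar, 60 mm diameter, 85 mm high, standing. Origin under its centre. A bystander, on the counter near the machine.
- bobbin_tin: Flat round tin, 70 mm diameter, 26 mm high, on the machine's bed. Origin under its centre. A bystander.
- screwdriver: Screwdriver, 150 mm long along its x, handle to -x, lying on the bed behind the arm. Origin near its middle. A bystander.
- shears: Tailor's shears, about 200 mm long (x -93 to 105), 75 mm wide, 12 mm high, lying beside the box. Origin at the screw. A bystander.
- tape_case: Tape-measure case, 60 x 60 x 28 mm, lying beside the box. Origin under its centre. A bystander.
Things that resemble listed ones, but are neither listed nor needed, are in the scene too. Leave any green or purple look-alike of the leveller alone. There is more than one size of the kit_box; the job needs the larger.

How it is judged:
By the outcome, as a careful person would: the job done as asked, in the order asked, and still so for the second after the job is handed in, with the robot touching nothing.
It also fails if it takes over 61 s, if anything falls off the work surface, if the arm or the gripper's body presses on something with over 40 N, if the wrist force passes 120 N, or if a joint passes its speed limit or range.

ROBOT

A 6-joint arm with a two-finger parallel gripper is mounted at the origin on the work surface. World frame = base frame: x ahead of the robot, y to its left, z up, the work surface at z = 0. Lengths are in m, angles in rad, forces in N, time in s.
With the tool pointing down it reaches from about 0.4 to 0.825 m from the base axis. Payload 7 kg.
Tool frame: the origin (TCP) lies at the very end of the fingers, on their centre line; the grasp point (between the pads) lies 19 mm behind it; z points along the fingers, y is the line along which they close (so a half turn about z gives the same grasp; the last joint's range is limited). The gripper opens to 88 mm and grips with 3 to 60 N. Pads are 19 mm wide; open, the fingers measure 130 mm over their backs; the gripper's body (78 mm by 193 mm) begins 47 mm behind the grasp point.
Start: joints at [-1.035, 0.359, 0.012, 0, -1.224, -0.288], TCP at [0.166, -0.654, 0.227] pointing down, gripper open.
Joint ranges: [-3.07, 3.07], [-1.43, 2.12], [-1.02, 1.25], [-3.03, 1.67], [-3.05, -0], [-3.03, 3.03]. Speed limits (rad/s): [2.39, 2.39, 3.01, 3.14, 3.14, 3.14].

INTERFACE

Orientations are given as [roll, pitch, yaw] about the fixed x, y, z axes, in that order (R = Rz(yaw) Ry(pitch) Rx(roll)).
In Python, from station import arm gives the robot as it stands. The module is installed in compiled form; this text tells all that it offers.
- The arm moves only by the shell command python3 -m crank 'ROWS' [FORCE]. ROWS is JSON, a list of rows, each an object of numbers: "dx", "dy", "dz": the shift along the world's x, y, z in m; "twist": the turn about the world's z in degrees; "grip": the opening, from -1 (shut) to 1 (fully open). A call has exactly 5 rows; each row is the pose to reach, as a shift and turn from the pose commanded when the call began; what a row does not reach only later rows make up. A row lasts 1/12 s, in which the tool goes at most 41.7 mm and 7.16 degrees, less where a joint would pass 70% of its speed; a pose out of reach is approached as far as the arm can. A call with a gripper value outside its range is refused whole. The fingers move at their own pace and stop on an object; FORCE is the grip in N (left out, the last holds). Time passes only in rows, so rows that repeat a pose let the fingers close, or fill a call up. It gives the time, the measured TCP pose, the force, the opening and the grip force at its end, in the units of the state.
- arm.get_state(): the state, without advancing time (a new reading comes with each control period).
- arm.grab_frame(name): name is "side" or "top"; returns the picture (384x512x3 uint8, red, green, blue); there is no depth.
- arm.get_calibration(name): a dict with "fx", "fy", "cx", "cy" (pixels), "k1" (the pictures are not rectified: a ray, as slopes to the right and down, at radius r is drawn at 1 + k1 r^2 times it, then the intrinsics apply), "cam_to_world" (4x4, takes a point from camera to world coordinates). Camera axes: x right, y down, z forward; pixel columns grow to the right and rows downward; lengths in m; the calibration is good to about 2 mm. A picture is of the moment at which its call begins. get_calibration takes no time and is no camera call.
- arm.job_done(): hands the job in; it is judged then, once.
The state is a dict: "t": time; "q": joint angles; "qd": joint speeds; "joint_efforts": joint torques, N m; "eef_pos": TCP position; "ee_rot": TCP orientation; "force": force on the tool from outside, world axes, zero at the start; "moment": the same for the moment, N m; "width": finger opening in m; "gripper_force": force on a finger pad.
Only numpy, scipy, OpenCV 4.12 (cv2) and the standard library are available. Lean on these libraries where they do the work, as an engineer would, in place of code of your own. Each camera call takes 0.05 s, during which the arm holds its last target. There are 200 camera calls.

## Working session

There is one attempt and no reset: what is moved stays moved. The work goes in short steps, Python scripts to look and compute and a shell command to move; the robot and the scene stay as the last step left them, time stands still between calls to the robot, and variables do not carry over. Pictures are saved under pics/ and viewed, at most 10 in all, crops included, and the job is handed in when it is done.

```bash
mkdir -p pics; cat > h.py <<'E'
import numpy as np, cv2
from station import arm
def snap(n,f):
    im=arm.grab_frame(n); cv2.imwrite(f,cv2.cvtColor(im,cv2.COLOR_RGB2BGR)); return im
def cal(n):
    c=arm.get_calibration(n); M=np.array(c["cam_to_world"]); return c,M
def proj(n,P):
    c,M=cal(n); P=np.atleast_2d(P); p=(P-M[:3,3])@M[:3,:3]; s=p[:,:2]/p[:,2:]
    s=s*(1+c["k1"]*(s**2).sum(1,keepdims=True)); return s*[c["fx"],c["fy"]]+[c["cx"],c["cy"]]
def unproj(n,uv,z):
    c,M=cal(n); uv=np.atleast_2d(uv).astype(float); d=(uv-[c["cx"],c["cy"]])/[c["fx"],c["fy"]]; s=d.copy()
    for _ in range(30): s=d/(1+c["k1"]*(s**2).sum(1,keepdims=True))
    r=np.c_[s,np.ones(len(s))]@M[:3,:3].T; z=np.broadcast_to(z,len(s))
    return M[:3,3]+r*((z-M[2,3])/r[:,2])[:,None]
E
python3 - <<'E'
from h import *
for n in("top","side"):
    im=snap(n,f"pics/{n}0.png"); cv2.imwrite(f"pics/{n}0b.png",cv2.resize(cv2.cvtColor(im,4),(800,600),interpolation=cv2.INTER_CUBIC))
    c,M=cal(n);print(n,c["fx"],c["k1"],M.round(3).tolist())
print(arm.get_state())
E
```

```text
top 362.3657612262547 -0.07155216195632483 [[-0.005, -0.981, 0.196, 0.345], [-1.0, -0.0, -0.028, 0.019], [0.027, -0.196, -0.98, 1.047], [0.0, 0.0, 0.0, 1.0]]
side 499.55435212199944 -0.0853663607509588 [[-0.981, -0.118, 0.151, 0.274], [-0.192, 0.61, -0.769, 1.218], [-0.002, -0.784, -0.621, 1.089], [0.0, 0.0, 0.0, 1.0]]
{'t': 0.1, 'q': array([-1.03487811e+00,  3.59340011e-01,  1.11687909e-02, -2.92676447e-04,
       -1.22407733e+00, -2.88071353e-01]), 'qd': array([-0.00067706,  0.00092764,  0.00256569,  0.00115734,  0.00195301,
       -0.00152749]), 'joint_efforts': array([-2.25610340e-03, -5.84161985e+01,  2.93750292e+01,  7.01553404e+00,
        1.01717180e-02, -7.00911687e-05]), 'eef_pos': array([ 0.16544125, -0.65398011,  0.22571119]), 'ee_rot': array([ 3.14012209e+00, -1.48807871e-04, -2.89384534e+00]), 'force': array([-0.75689899, -0.29674793, -0.01951074]), 'moment': array([-0.02745147, -0.02071793, -0.01835569]), 'gripper_force': 0.0, 'width': 0.08777924674201568}
```

View pics/top0b.png

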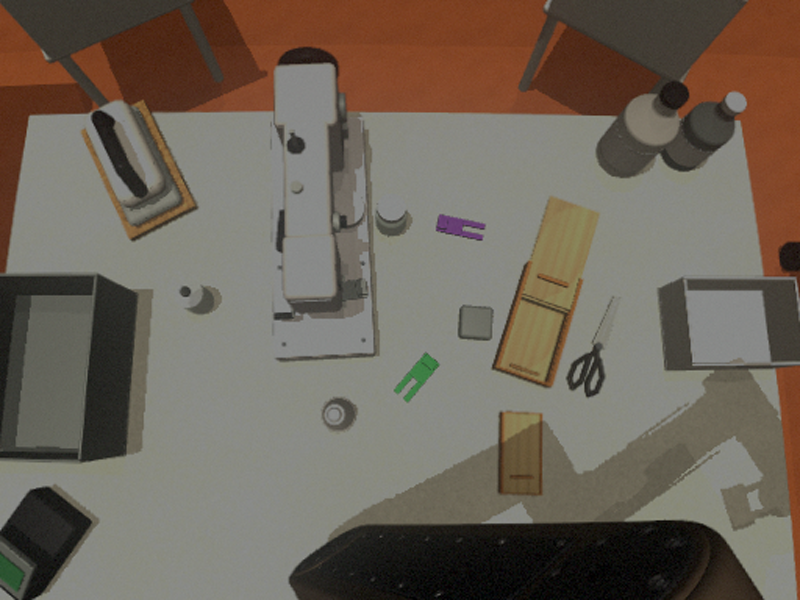

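View pics/side0b.png

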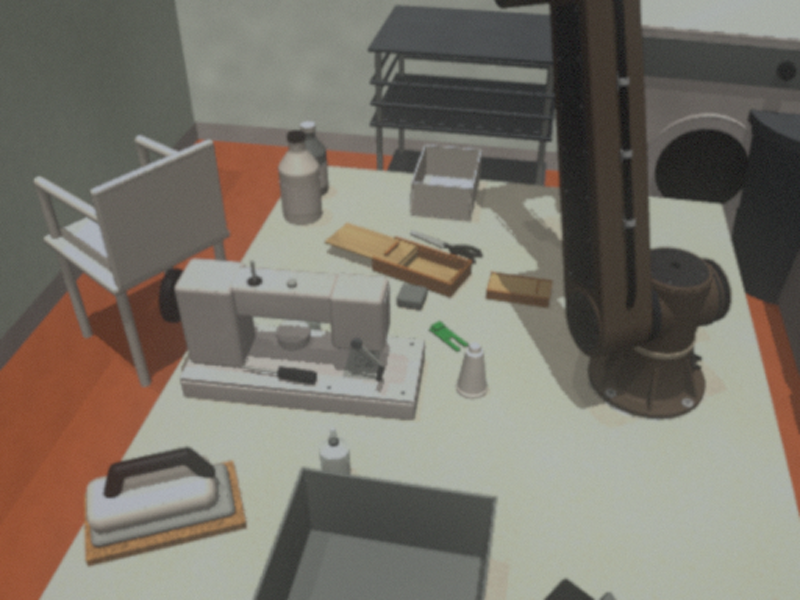

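Top view (800x600): the machine is in the middle, head at (310,270), with the lever's black grip at its left (~(285,315)) and the grey clamped leveller at its right (~(355,289)). The look-alikes are the purple plate (460,228), green plate (417,377) and small closed box (520,452). The one I need is the large box at (540,290): it is the bigger of the two, with its lid drawn up the image and the compartment end towards the robot.

```bash
python3 - <<'E'
from h import *
t=cv2.imread("pics/top0.png"); s=cv2.imread("pics/side0.png")
C=np.zeros((600,800,3),np.uint8)
def put(im,x0,y0,w,h,k,X):
    a=cv2.resize(im[y0:y0+h,x0:x0+w],None,fx=k,fy=k,interpolation=cv2.INTER_CUBIC); a=np.clip(a*1.4,0,255).astype(np.uint8); C[:a.shape[0],X:X+a.shape[1]]=a
put(t,165,125,88,110,5,0); put(t,312,122,76,128,4.6,445)
cv2.imwrite("pics/c1.png",C)
D=s[205:275,150:290]; cv2.imwrite("pics/c2.png",np.clip(cv2.resize(D,None,fx=5.7,fy=5.7,interpolation=cv2.INTER_CUBIC)*1.4,0,255))
E
```

```text
[ WARN:0@0.363] global loadsave.cpp:1063 imwrite_ Unsupported depth image for selected encoder is fallbacked to CV_8U.
```

View pics/c1.png

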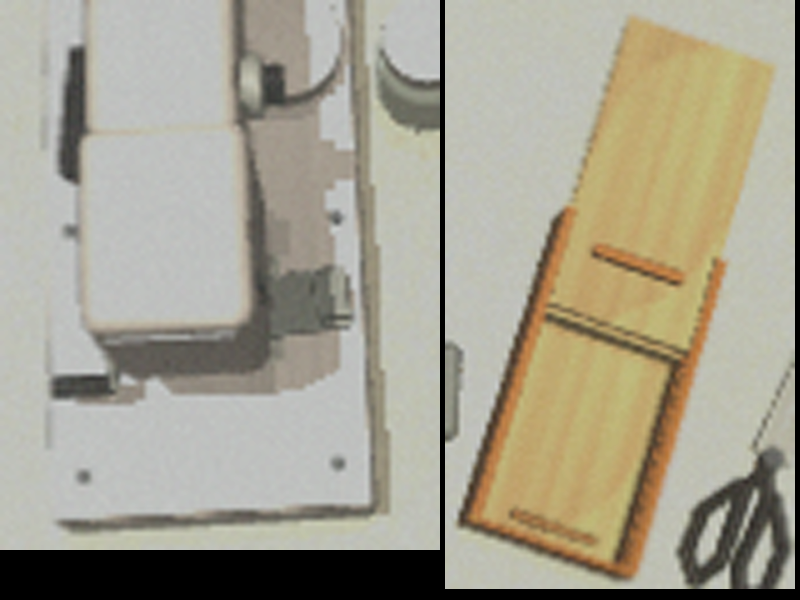

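View pics/c2.png

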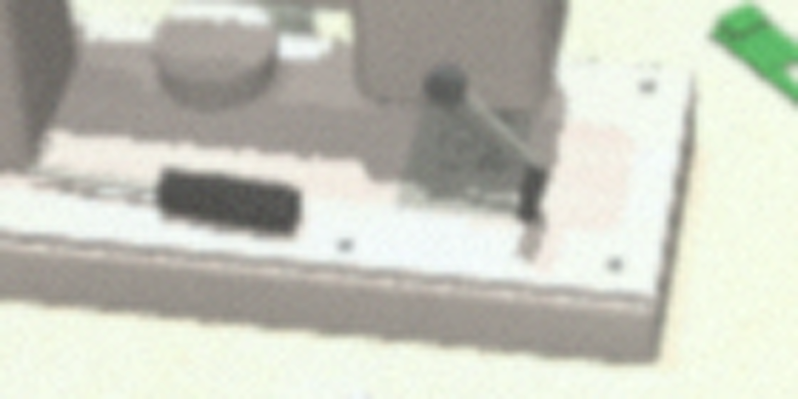

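Crop 1 shows the bed's near corners at (57,520) and (370,508), the lever grip at (52–112,385), the leveller's grip block at ~(340,298), and the large box's rim corners at (460,523), (632,577), (570,208) and (720,262), with the rib at (638,265). In crop 2 the pivot is at (445,85) and the lever is down, with its grip at (530,195).

```bash
cat > fit.py <<'E'
from h import *
from scipy.optimize import least_squares
A=lambda p:((np.array(p)+.5)/5-.5)+[165,125]
B=lambda p:((np.array(p)-[445,0]+.5)/4.6-.5)+[312,122]
S=lambda p:((np.array(p)+.5)/5.7-.5)+[150,205]
def T(q,P):
    c,s=np.cos(q[2]),np.sin(q[2]); P=np.atleast_2d(P)
    return P@np.array([[c,s,0],[-s,c,0],[0,0,1]])+[q[0],q[1],0]
def fit(obs,q0,extra=None):
    f=lambda q:np.concatenate([(proj(n,T(q,P))[0]-uv) for n,P,uv in obs])
    r=least_squares(f,q0,loss="soft_l1"); return r.x,f(r.x).reshape(-1,2)
if __name__=="__main__":
    np.set_printoptions(suppress=True,precision=4)
    m=[("top",(-.115,.09,.055),A((57,520))),("top",(-.115,-.09,.055),A((370,508))),
       ("side",(-.115,.09,.055),S((657,298))),("side",(-.115,-.09,.055),S((692,68))),
       ("side",(0,.045,.145),S((445,85))),("top",(.345,-.09,.055),np.array((367,122))/1.5625-.3)]
    qm,r=fit(m,[.5,.1,0]);print("machine",qm);print(r)
    b=[("top",(x,y,.039),B(p)) for x,y,p in[(-.105,.054,(460,523)),(-.105,-.054,(632,577)),(.105,.054,(570,208)),(.105,-.054,(720,262))]]
    qb,r=fit(b,[.4,-.3,0]);print("box",qb);print(r)
    rib=unproj("top",[B((592,250)),B((683,280))],.045); lf=unproj("top",[B((630,15)),B((775,65))],.035)
    print("rib in box",(T([0,0,-qb[2]],rib-[qb[0],qb[1],0])),"lid far",(T([0,0,-qb[2]],lf-[qb[0],qb[1],0])))
    g=unproj("top",[A((52,385)),A((112,385))],.0914)
    print("levergrip pred",T(qm,[-.045,.068,.0914]),"meas",g,"proj side",proj("side",T(qm,[-.045,.08,.0914])),S((530,215)))
    for nm,p in dict(c1=(353,268),c2=(353,328)).items(): print(nm,T([0,0,-qm[2]],unproj("top",[A(p)],.058)-[qm[0],qm[1],0]))
    # overlay
    im=cv2.imread("pics/top0.png"); k=6; im=cv2.resize(im[170:210,205:245],None,fx=14,fy=14,interpolation=cv2.INTER_CUBIC); im=np.clip(im*1.6,0,255).astype(np.uint8)
    cv2.imwrite("pics/lev.png",im)
E
python3 fit.py
```

```text
machine [0.5595 0.1226 0.0403]
[[-1.5501  0.4573]
 [ 1.6659  0.1732]
 [-0.3036 -0.0555]
 [ 1.2244  0.1929]
 [-0.2216 -0.1604]
 [-0.0576 -4.1846]]
box [ 0.5062 -0.2682 -0.3437]
[[ 0.6633 -0.4847]
 [-0.2582  0.5753]
 [-1.7559 -0.3046]
 [ 0.6736  0.2236]]
rib in box [[ 0.0824  0.0289  0.045 ]
 [ 0.0836 -0.0311  0.045 ]] lid far [[ 0.2465  0.0479  0.035 ]
 [ 0.2469 -0.0524  0.035 ]]
levergrip pred [[0.5118 0.1888 0.0914]] meas [[0.5108 0.2021 0.0914]
 [0.5108 0.1701 0.0914]] proj side [[241.0879 242.8172]] [242.5702 242.307 ]
c1 [[ 0.0204 -0.081   0.058 ]]
c2 [[-0.0139 -0.0798  0.058 ]]
```

View pics/lev.png

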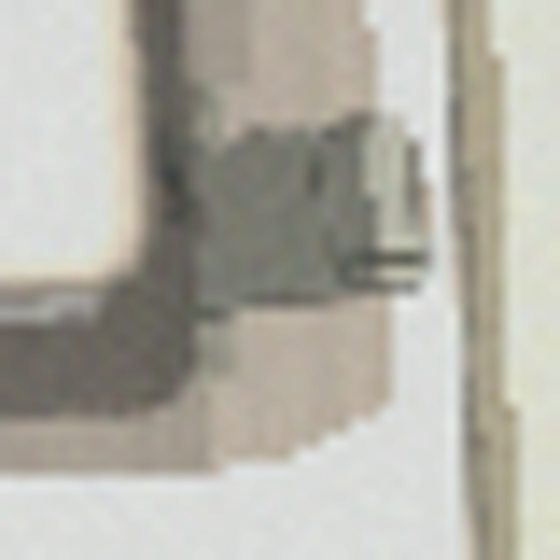

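Enlarged crop: the grey plate pokes out from under the head at front right, with its grip block at about (325–430, 110–290) and slightly turned. It is grey and under the foot, unlike the green and purple plates lying on the counter. Next I travel to above the lever grip.

```bash
c="python3 -m crank"
$c '[{"dx":0.13,"dy":0.11,"dz":0.1,"twist":30,"grip":-0.1},{"dx":0.13,"dy":0.11,"dz":0.1,"twist":30,"grip":-0.1},{"dx":0.13,"dy":0.11,"dz":0.1,"twist":30,"grip":-0.1},{"dx":0.13,"dy":0.11,"dz":0.1,"twist":30,"grip":-0.1},{"dx":0.13,"dy":0.11,"dz":0.1,"twist":30,"grip":-0.1}]'
$c '[{"dx":0.13,"dy":0.15,"twist":30,"grip":-0.1},{"dx":0.13,"dy":0.15,"twist":30,"grip":-0.1},{"dx":0.13,"dy":0.15,"twist":30,"grip":-0.1},{"dx":0.13,"dy":0.15,"twist":30,"grip":-0.1},{"dx":0.13,"dy":0.15,"twist":30,"grip":-0.1}]'
$c '[{"dx":0.06,"dy":0.19,"twist":18,"grip":-0.1},{"dx":0.06,"dy":0.19,"twist":18,"grip":-0.1},{"dx":0.06,"dy":0.19,"twist":18,"grip":-0.1},{"dx":0.06,"dy":0.19,"twist":18,"grip":-0.1},{"dx":0.06,"dy":0.19,"twist":18,"grip":-0.1}]'
python3 - <<'E'
from fit import *
qm=[0.5595,0.1226,0.0403]
p=(np.array([[325,120],[415,115],[425,250],[340,255],[430,290]])+.5)/14-.5+[205,170]
w=unproj("top",p,[.069]*4+[.055]); print(w, w[:4].mean(0), T([0,0,-.0403],w-[qm[0],qm[1],0]))
print("cone",unproj("top",[np.array((337,413))/1.5625],.112),"oiler",unproj("top",[np.array((188,292))/1.5625],.118),"jar",unproj("top",[np.array((391,215))/1.5625],.085))
E
```

```text
t: 0.52
eef_pos: [0.2972, -0.5429, 0.3283]
ee_rot: [-3.14, 0.0, -2.362]
force: [-0.1, -0.8, 0.8]
width: 0.0595
gripper_force: 0.0
[[0.58078296 0.06287258 0.069     ]
 [0.58181995 0.0450737  0.069     ]
 [0.55447756 0.04295281 0.069     ]
 [0.5534613  0.05967325 0.069     ]
 [0.54931697 0.04225796 0.055     ]] [0.56763544 0.05264308 0.069     ] [[ 0.01885931 -0.0605364   0.069     ]
 [ 0.01917836 -0.07836261  0.069     ]
 [-0.00822727 -0.07938017  0.069     ]
 [-0.00856905 -0.06263236  0.069     ]
 [-0.01341167 -0.07986654  0.055     ]]
cone [[0.34594278 0.0897015  0.112     ]] oiler [[0.54527878 0.34243548 0.118     ]] jar [[6.93518199e-01 4.64390823e-04 8.50000000e-02]]invalid input at $[0]: expected keys dx, dy, dz, twist, grip
invalid input at $[0]: expected keys dx, dy, dz, twist, grip
```

```bash
c="python3 -m crank"
$c '[{"dx":0.13,"dy":0.15,"dz":0,"twist":30,"grip":-0.1},{"dx":0.13,"dy":0.15,"dz":0,"twist":30,"grip":-0.1},{"dx":0.13,"dy":0.15,"dz":0,"twist":30,"grip":-0.1},{"dx":0.13,"dy":0.15,"dz":0,"twist":30,"grip":-0.1},{"dx":0.13,"dy":0.15,"dz":0,"twist":30,"grip":-0.1}]' | head -3
$c '[{"dx":0.06,"dy":0.19,"dz":0,"twist":18,"grip":-0.1},{"dx":0.06,"dy":0.19,"dz":0,"twist":18,"grip":-0.1},{"dx":0.06,"dy":0.19,"dz":0,"twist":18,"grip":-0.1},{"dx":0.06,"dy":0.19,"dz":0,"twist":18,"grip":-0.1},{"dx":0.06,"dy":0.19,"dz":0,"twist":18,"grip":-0.1}]' | head -3
$c '[{"dx":0,"dy":0.2,"dz":0,"twist":0,"grip":-0.1},{"dx":0,"dy":0.2,"dz":0,"twist":0,"grip":-0.1},{"dx":0,"dy":0.2,"dz":0,"twist":0,"grip":-0.1},{"dx":0,"dy":0.2,"dz":0,"twist":0,"grip":-0.1},{"dx":0,"dy":0.2,"dz":0,"twist":0,"grip":-0.1}]' | head -3
$c '[{"dx":0,"dy":0.2,"dz":0,"twist":0,"grip":-0.1},{"dx":0,"dy":0.2,"dz":0,"twist":0,"grip":-0.1},{"dx":0,"dy":0.2,"dz":0,"twist":0,"grip":-0.1},{"dx":0,"dy":0.2,"dz":0,"twist":0,"grip":-0.1},{"dx":0,"dy":0.2,"dz":0,"twist":0,"grip":-0.1}]'
```

```text
t: 0.93
eef_pos: [0.4269, -0.3919, 0.3264]
ee_rot: [-3.142, 0.001, -1.838]
t: 1.35
eef_pos: [0.4857, -0.2017, 0.3264]
ee_rot: [3.142, 0.0, -1.531]
t: 1.77
eef_pos: [0.4849, -0.0019, 0.3265]
ee_rot: [-3.142, 0.0, -1.532]
t: 2.18
eef_pos: [0.4848, 0.1983, 0.3264]
ee_rot: [3.141, 0.0, -1.531]
force: [1.5, -1.0, -0.5]
width: 0.039
gripper_force: 0.0
```

```bash
c="python3 -m crank"
$c '[{"dx":0.026,"dy":0.007,"dz":0,"twist":0,"grip":-0.1},{"dx":0.026,"dy":0.007,"dz":-0.03,"twist":0,"grip":-0.1},{"dx":0.026,"dy":0.007,"dz":-0.07,"twist":0,"grip":-0.1},{"dx":0.026,"dy":0.007,"dz":-0.11,"twist":0,"grip":-0.1},{"dx":0.026,"dy":0.007,"dz":-0.15,"twist":0,"grip":-0.1}]' 
$c '[{"dx":0,"dy":0,"dz":-0.03,"twist":0,"grip":-0.1},{"dx":0,"dy":0,"dz":-0.06,"twist":0,"grip":-0.1},{"dx":0,"dy":0,"dz":-0.085,"twist":0,"grip":-0.1},{"dx":0,"dy":0,"dz":-0.096,"twist":0,"grip":-0.1},{"dx":0,"dy":0,"dz":-0.096,"twist":0,"grip":-0.1}]'
python3 - <<'E'
from h import *
t=snap("top","pics/t1.png");s=snap("side","pics/s1.png")
r=lambda im,k:cv2.resize(cv2.cvtColor(im,4),None,fx=k,fy=k,interpolation=cv2.INTER_CUBIC)
C=np.zeros((480,800,3),np.uint8);a=r(t[140:240,130:210],4.8);b=r(s[190:270,190:270],5);C[:480,:384]=a;C[:400,390:790]=b;cv2.imwrite("pics/v1.png",np.clip(C*1.3,0,255).astype(np.uint8))
E
```

```text
t: 2.6
eef_pos: [0.5112, 0.2026, 0.1749]
ee_rot: [-3.141, 0.0, -1.532]
force: [0.9, -0.0, -0.7]
width: 0.0396
gripper_force: 0.0
t: 3.02
eef_pos: [0.5133, 0.2021, 0.0849]
ee_rot: [-3.138, -0.002, -1.53]
force: [-12.1, -10.1, 40.4]
width: 0.0392
gripper_force: 22.3
```

View pics/v1.png

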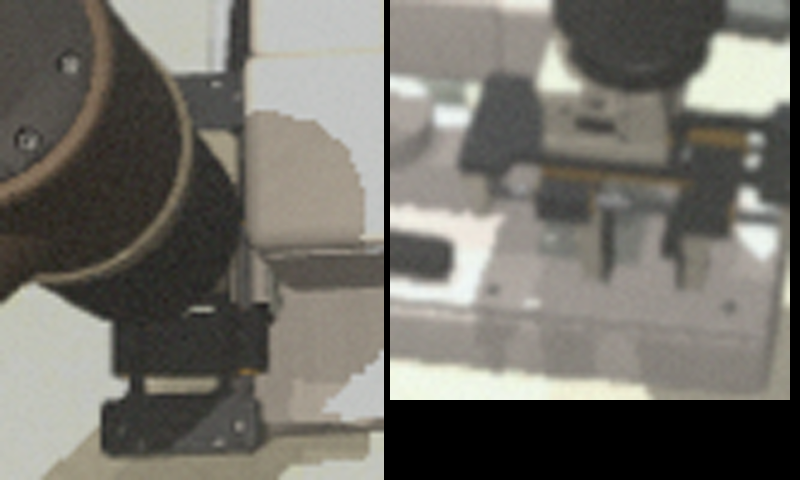

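The pictures show the fingers straddling the grip region, with the left finger at (600,240) and the right at (690,260). The body's edge is hard against the back of the head and the force is 40 N, so something is being pressed. I back up at once.

```bash
c="python3 -m crank"
$c '[{"dx":0,"dy":0,"dz":0.01,"twist":0,"grip":-0.1},{"dx":0,"dy":0,"dz":0.01,"twist":0,"grip":-0.1},{"dx":0,"dy":0,"dz":0.01,"twist":0,"grip":-0.1},{"dx":0,"dy":0,"dz":0.01,"twist":0,"grip":-0.1},{"dx":0,"dy":0,"dz":0.01,"twist":0,"grip":-0.1}]' 
$c '[{"dx":0,"dy":0,"dz":0.02,"twist":0,"grip":-0.1},{"dx":0,"dy":0,"dz":0.02,"twist":0,"grip":-0.1},{"dx":0,"dy":0,"dz":0.02,"twist":0,"grip":-0.1},{"dx":0,"dy":0,"dz":0.02,"twist":0,"grip":-0.1},{"dx":0,"dy":0,"dz":0.02,"twist":0,"grip":-0.1}]' 
python3 - <<'E'
from h import *
t=snap("top","pics/t2.png");s=snap("side","pics/s2.png")
r=lambda im,k:cv2.resize(cv2.cvtColor(im,4),None,fx=k,fy=k,interpolation=cv2.INTER_CUBIC)
cv2.imwrite("pics/v2.png",np.clip(r(s[180:265,190:290].astype(np.uint8),7).astype(float)*1.5,0,255).astype(np.uint8))
from fit import T
for p in [(-.045,.046,.0914),(-.045,.08,.0914),(0,.04,.145),(-.045,.08,.0974)]: print(p,(proj("side",T([0.5595,0.1226,0.0403],p))-[190,180])*7)
e=arm.get_state()["eef_pos"]; print((proj("side",e)-[190,180])*7)
E
```

```text
t: 3.53
eef_pos: [0.5111, 0.2024, 0.0897]
ee_rot: [3.14, -0.001, -1.533]
force: [0.7, 0.4, -0.7]
width: 0.0396
gripper_force: 0.0
t: 3.95
eef_pos: [0.5111, 0.2023, 0.1097]
ee_rot: [3.14, -0.001, -1.533]
force: [-0.8, 0.4, -0.8]
width: 0.0392
gripper_force: 0.0
(-0.045, 0.046, 0.0914) [[371.55705904 384.10562723]]
(-0.045, 0.08, 0.0914) [[357.67877469 439.68355661]]
(0, 0.04, 0.145) [[264.44739436 267.47042795]]
(-0.045, 0.08, 0.0974) [[357.42216406 429.08185895]]
[[356.41634075 409.63685459]]
```

View pics/v2.png

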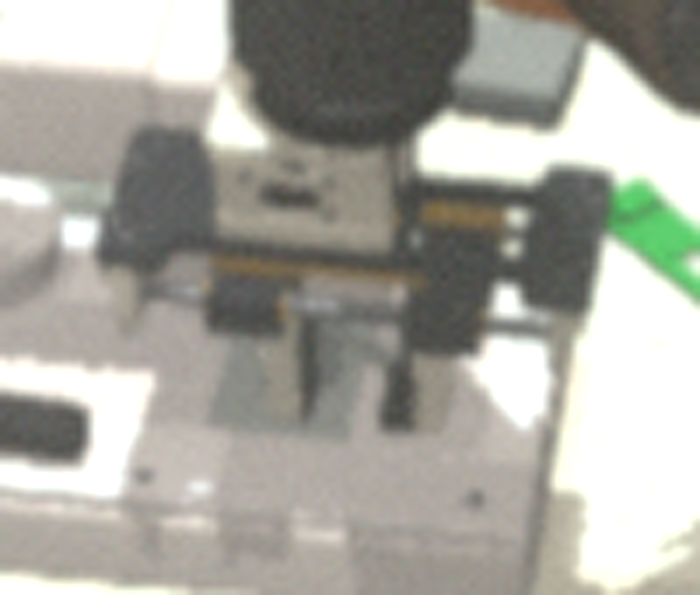

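In this view the black stub sits against the right finger's pad at (395,400), about 13 mm towards machine -x of where it was. So the body caught the lever hub and turned the lever part-way up. I shift over, stay above the contact height and pinch.

```bash
c="python3 -m crank"
$c '[{"dx":-0.013,"dy":0.001,"dz":0,"twist":0,"grip":-0.1},{"dx":-0.013,"dy":0.001,"dz":-0.005,"twist":0,"grip":-0.1},{"dx":-0.013,"dy":0.001,"dz":-0.01,"twist":0,"grip":-0.1},{"dx":-0.013,"dy":0.001,"dz":-0.01,"twist":0,"grip":-0.1},{"dx":-0.013,"dy":0.001,"dz":-0.01,"twist":0,"grip":-0.1}]' 10
$c '[{"dx":0,"dy":0,"dz":0,"twist":0,"grip":-0.6},{"dx":0,"dy":0,"dz":0,"twist":0,"grip":-0.9},{"dx":0,"dy":0,"dz":0,"twist":0,"grip":-0.9},{"dx":0,"dy":0,"dz":0,"twist":0,"grip":-0.9},{"dx":0,"dy":0,"dz":0,"twist":0,"grip":-0.9}]' 10
```

```text
t: 4.47
eef_pos: [0.4986, 0.2034, 0.1]
ee_rot: [3.141, -0.001, -1.532]
force: [0.7, 0.6, -0.7]
width: 0.0391
gripper_force: 0.0
t: 4.88
eef_pos: [0.4988, 0.2037, 0.1007]
ee_rot: [-3.141, 0.0, -1.532]
force: [6.8, -2.5, -0.2]
width: 0.0116
gripper_force: 3.9
```

```bash
c="python3 -m crank"
$c '[{"dx":-0.005,"dy":0,"dz":0.008,"twist":0,"grip":-0.9},{"dx":-0.0085,"dy":0,"dz":0.016,"twist":0,"grip":-0.9},{"dx":-0.011,"dy":0,"dz":0.025,"twist":0,"grip":-0.9},{"dx":-0.0125,"dy":0,"dz":0.034,"twist":0,"grip":-0.9},{"dx":-0.0125,"dy":0,"dz":0.043,"twist":0,"grip":-0.9}]' 25
$c '[{"dx":0.001,"dy":0,"dz":0.009,"twist":0,"grip":-0.9},{"dx":0.003,"dy":0,"dz":0.018,"twist":0,"grip":-0.9},{"dx":0.0065,"dy":0,"dz":0.0265,"twist":0,"grip":-0.9},{"dx":0.0075,"dy":0,"dz":0.029,"twist":0,"grip":-0.9},{"dx":0.0075,"dy":0,"dz":0.029,"twist":0,"grip":-0.9}]' 25
```

```text
t: 5.3
eef_pos: [0.4857, 0.2032, 0.1441]
ee_rot: [3.141, -0.001, -1.532]
force: [2.4, -2.1, -3.9]
width: 0.0098
gripper_force: 25.0
t: 5.72
eef_pos: [0.4917, 0.2034, 0.1733]
ee_rot: [3.138, -0.0, -1.533]
force: [-11.4, 1.0, 7.7]
width: 0.0079
gripper_force: 25.2
```

The opening fell to 8 mm, so the pads are riding up off the stub. I regrip lower.

```bash
c="python3 -m crank"
$c '[{"dx":0,"dy":0,"dz":0,"twist":0,"grip":-0.4},{"dx":0,"dy":0,"dz":0,"twist":0,"grip":-0.4},{"dx":0,"dy":0.0,"dz":-0.008,"twist":0,"grip":-0.4},{"dx":0,"dy":0.0,"dz":-0.016,"twist":0,"grip":-0.4},{"dx":0,"dy":0.0,"dz":-0.016,"twist":0,"grip":-0.4}]' 25
$c '[{"dx":0,"dy":0,"dz":0,"twist":0,"grip":-0.9},{"dx":0,"dy":0,"dz":0,"twist":0,"grip":-0.9},{"dx":0,"dy":0,"dz":0,"twist":0,"grip":-0.9},{"dx":0,"dy":0,"dz":0,"twist":0,"grip":-0.9},{"dx":0,"dy":0,"dz":0,"twist":0,"grip":-0.9}]' 15
```

```text
t: 6.13
eef_pos: [0.4929, 0.2032, 0.1548]
ee_rot: [3.14, -0.001, -1.533]
force: [-1.2, 0.2, -0.3]
width: 0.0261
gripper_force: 0.0
t: 6.55
eef_pos: [0.4913, 0.2034, 0.1561]
ee_rot: [3.138, -0.0, -1.533]
force: [-10.2, 3.4, 3.7]
width: 0.0108
gripper_force: 15.0
```

```bash
c="python3 -m crank"
$c '[{"dx":-0.002,"dy":0,"dz":0.003,"twist":0,"grip":-0.9},{"dx":-0.001,"dy":0,"dz":0.006,"twist":0,"grip":-0.9},{"dx":0,"dy":0,"dz":0.009,"twist":0,"grip":-0.9},{"dx":0.001,"dy":0,"dz":0.012,"twist":0,"grip":-0.9},{"dx":0.001,"dy":0,"dz":0.012,"twist":0,"grip":-0.9}]' 30
python3 - <<'E'
from h import *
from fit import T
t=snap("top","pics/t3.png");s=snap("side","pics/s3.png")
r=lambda im,k:cv2.resize(cv2.cvtColor(im,4),None,fx=k,fy=k,interpolation=cv2.INTER_CUBIC)
cv2.imwrite("pics/v3.png",np.clip(r(s[180:265,190:290],7).astype(float)*1.5,0,255).astype(np.uint8))
for f in(-35,0,15,25): 
  a=np.deg2rad(f);print(f,(proj("side",T([0.5595,0.1226,0.0403],[-.07*np.cos(a),.08,.145+.07*np.sin(a)]))-[190,180])*7)
E
```

```text
t: 6.97
eef_pos: [0.4923, 0.2026, 0.1654]
ee_rot: [3.136, -0.002, -1.534]
force: [0.4, -0.1, -21.1]
width: 0.0101
gripper_force: 30.0
-35 [[386.85806034 418.96485817]]
0 [[416.7755104  349.22293386]]
15 [[410.54362183 314.83024392]]
25 [[399.90630162 292.11004242]]
```

View pics/v3.png

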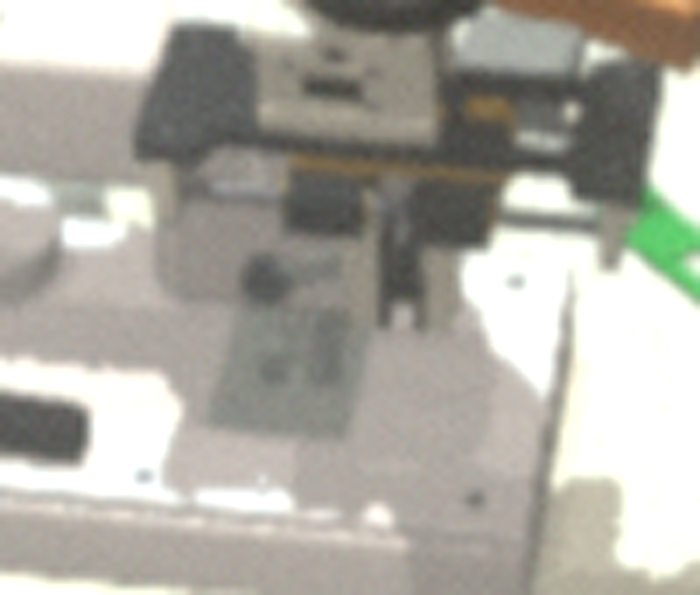

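The lever arm now runs from the pivot (265,275) up to the stub held between the fingers at about (400,280), matching the 25° prediction. The 21 N downward reaction says it is at its stop. I release and go over the head to the plate's front side.

```bash
c="python3 -m crank"
$c '[{"dx":0,"dy":0,"dz":-0.003,"twist":0,"grip":-0.9},{"dx":0,"dy":0,"dz":-0.003,"twist":0,"grip":-0.4},{"dx":0,"dy":0,"dz":-0.003,"twist":0,"grip":-0.1},{"dx":0,"dy":0,"dz":-0.003,"twist":0,"grip":-0.1},{"dx":0,"dy":0.002,"dz":0.02,"twist":0,"grip":-0.1}]' 30
$c '[{"dx":0,"dy":0,"dz":0.04,"twist":0,"grip":0},{"dx":0,"dy":0,"dz":0.08,"twist":0,"grip":0},{"dx":0,"dy":0,"dz":0.12,"twist":0,"grip":0},{"dx":0,"dy":0,"dz":0.15,"twist":0,"grip":0},{"dx":0,"dy":0,"dz":0.15,"twist":0,"grip":0}]'
$c '[{"dx":0.07,"dy":-0.19,"dz":0,"twist":0,"grip":0},{"dx":0.07,"dy":-0.19,"dz":0,"twist":0,"grip":0},{"dx":0.07,"dy":-0.19,"dz":0,"twist":0,"grip":0},{"dx":0.07,"dy":-0.19,"dz":0,"twist":0,"grip":0},{"dx":0.07,"dy":-0.19,"dz":0,"twist":0,"grip":0}]'
python3 - <<'E'
from h import *
from fit import A,T
w=unproj("top",[A((285,80)),A((262,112))],.21); print(T([0,0,-.0403],w-[.5595,.1226,0]))
t=snap("side","pics/s4.png")
E
```

```text
t: 7.48
eef_pos: [0.4939, 0.2049, 0.1869]
ee_rot: [3.139, -0.002, -1.533]
force: [-0.3, 0.8, -0.9]
width: 0.0311
gripper_force: 0.0
t: 7.9
eef_pos: [0.4981, 0.2067, 0.3482]
ee_rot: [-3.128, 0.006, -1.532]
force: [0.2, -0.4, 1.1]
width: 0.044
gripper_force: 0.0
t: 8.32
eef_pos: [0.5659, 0.0132, 0.3407]
ee_rot: [-3.137, -0.0, -1.532]
force: [-0.1, -0.3, 0.9]
width: 0.044
gripper_force: 0.0
[[ 0.07871579 -0.05345697  0.21      ]
 [ 0.0628715  -0.04193507  0.21      ]]
```

```bash
c="python3 -m crank"
$c '[{"dx":0.002,"dy":-0.013,"dz":-0.04,"twist":0,"grip":0},{"dx":0.002,"dy":-0.013,"dz":-0.08,"twist":0,"grip":0},{"dx":0.002,"dy":-0.013,"dz":-0.12,"twist":0,"grip":0},{"dx":0.002,"dy":-0.013,"dz":-0.16,"twist":0,"grip":0},{"dx":0.002,"dy":-0.013,"dz":-0.19,"twist":0,"grip":0}]'
$c '[{"dx":0,"dy":0,"dz":-0.03,"twist":0,"grip":0},{"dx":0,"dy":0,"dz":-0.06,"twist":0,"grip":0},{"dx":0,"dy":0,"dz":-0.08,"twist":0,"grip":0},{"dx":0,"dy":0,"dz":-0.084,"twist":0,"grip":0},{"dx":0,"dy":0,"dz":-0.084,"twist":0,"grip":0}]'
python3 - <<'E'
from h import *
from fit import T
s=cv2.imread("pics/s4.png",0);s0=cv2.imread("pics/side0.png",0)
for f in(-50,-35,-15,0,10,15,20,25,30):
  a=np.deg2rad(f);P=proj("side",T([0.5595,0.1226,0.0403],[[-.07*np.cos(a),y,.145+.07*np.sin(a)] for y in np.linspace(.052,.08,8)]))
  print(f,[int(s[int(round(v)),int(round(u))]) for u,v in P],[int(s0[int(round(v)),int(round(u))]) for u,v in P])
E
```

```text
t: 8.78
eef_pos: [0.5667, 0.0022, 0.1472]
ee_rot: [-3.14, -0.0, -1.533]
force: [-0.3, 0.9, -0.4]
width: 0.0439
gripper_force: 0.0
t: 9.2
eef_pos: [0.567, 0.0025, 0.0644]
ee_rot: [3.141, -0.001, -1.532]
force: [0.7, -0.1, 0.8]
width: 0.0438
gripper_force: 0.0
-50 [102, 106, 102, 117, 142, 156, 159, 160] [63, 63, 63, 65, 62, 63, 72, 100]
-35 [102, 104, 102, 103, 102, 102, 117, 145] [134, 150, 121, 129, 147, 159, 133, 151]
-15 [99, 101, 102, 104, 102, 104, 102, 101] [167, 169, 170, 172, 169, 171, 169, 168]
0 [108, 110, 108, 103, 101, 99, 101, 102] [174, 175, 174, 168, 168, 167, 169, 170]
10 [93, 83, 98, 104, 107, 108, 102, 98] [176, 173, 169, 173, 169, 169, 158, 159]
15 [68, 68, 71, 83, 76, 98, 107, 108] [176, 175, 174, 173, 152, 153, 151, 157]
20 [62, 52, 52, 52, 59, 54, 65, 86] [173, 174, 173, 167, 161, 132, 129, 128]
25 [51, 54, 53, 52, 49, 52, 54, 62] [174, 171, 164, 166, 160, 145, 116, 120]
30 [67, 59, 63, 63, 59, 55, 61, 58] [157, 160, 126, 126, 137, 133, 105, 103]
```

The lever's stub is dark along the whole 25° line, so it stayed fully up. I move in on the block.

```bash
c="python3 -m crank"
$c '[{"dx":0.001,"dy":0.01,"dz":-0.001,"twist":0.5,"grip":0},{"dx":0.001,"dy":0.02,"dz":-0.001,"twist":0.5,"grip":0},{"dx":0.001,"dy":0.03,"dz":-0.001,"twist":0.5,"grip":0},{"dx":0.001,"dy":0.038,"dz":-0.001,"twist":0.5,"grip":0},{"dx":0.001,"dy":0.038,"dz":-0.001,"twist":0.5,"grip":0}]' 5
$c '[{"dx":0,"dy":0,"dz":0,"twist":0,"grip":-0.6},{"dx":0,"dy":0,"dz":0,"twist":0,"grip":-0.6},{"dx":0,"dy":0,"dz":0,"twist":0,"grip":-0.6},{"dx":0,"dy":0,"dz":0,"twist":0,"grip":-0.6},{"dx":0,"dy":0,"dz":0,"twist":0,"grip":-0.6}]' 5
```

```text
t: 9.62
eef_pos: [0.5683, 0.0427, 0.0646]
ee_rot: [-3.14, 0.001, -1.522]
force: [0.4, -0.5, 0.4]
width: 0.0437
gripper_force: 0.0
t: 10.03
eef_pos: [0.5675, 0.0404, 0.0636]
ee_rot: [3.142, 0.0, -1.524]
force: [-0.7, 0.8, 0.4]
width: 0.026
gripper_force: 5.0
```

```bash
c="python3 -m crank"
$c '[{"dx":0,"dy":0,"dz":0,"twist":0,"grip":-0.6},{"dx":0,"dy":-0.006,"dz":0,"twist":0,"grip":-0.6},{"dx":0.001,"dy":-0.014,"dz":0,"twist":0,"grip":-0.6},{"dx":0.001,"dy":-0.022,"dz":0,"twist":0,"grip":-0.6},{"dx":0.001,"dy":-0.026,"dz":0,"twist":0,"grip":-0.6}]' 20
$c '[{"dx":0,"dy":0,"dz":0,"twist":0,"grip":-0.6},{"dx":0,"dy":0,"dz":0,"twist":0,"grip":-0.2},{"dx":0,"dy":0,"dz":0,"twist":0,"grip":-0.2},{"dx":0,"dy":0.005,"dz":-0.0005,"twist":0,"grip":-0.2},{"dx":0,"dy":0.01,"dz":-0.0005,"twist":0,"grip":-0.2}]' 20
$c '[{"dx":0,"dy":0,"dz":0,"twist":0,"grip":-0.6},{"dx":0,"dy":0,"dz":0,"twist":0,"grip":-0.6},{"dx":0,"dy":0,"dz":0,"twist":0,"grip":-0.6},{"dx":0,"dy":0,"dz":0,"twist":0,"grip":-0.6},{"dx":0,"dy":0,"dz":0,"twist":0,"grip":-0.6}]' 25
python3 - <<'E'
from h import *
s=snap("side","pics/s5.png");t=snap("top","pics/t5.png")
E
```

```text
t: 10.45
eef_pos: [0.5684, 0.0133, 0.0635]
ee_rot: [3.141, -0.0, -1.524]
force: [0.8, 0.2, 0.4]
width: 0.0243
gripper_force: 20.0
t: 10.87
eef_pos: [0.5685, 0.025, 0.0629]
ee_rot: [3.141, -0.0, -1.524]
force: [0.9, -0.3, 0.6]
width: 0.0345
gripper_force: 0.0
t: 11.28
eef_pos: [0.5685, 0.0247, 0.063]
ee_rot: [3.142, 0.0, -1.524]
force: [0.3, -0.3, -0.5]
width: 0.026
gripper_force: 25.0
```

```bash
c="python3 -m crank"
$c '[{"dx":0,"dy":-0.01,"dz":0,"twist":0,"grip":-0.6},{"dx":0.001,"dy":-0.025,"dz":0.0005,"twist":0,"grip":-0.6},{"dx":0.001,"dy":-0.04,"dz":0.001,"twist":0,"grip":-0.6},{"dx":0.002,"dy":-0.055,"dz":0.001,"twist":0,"grip":-0.6},{"dx":0.002,"dy":-0.068,"dz":0.001,"twist":0,"grip":-0.6}]' 25
$c '[{"dx":0,"dy":-0.01,"dz":0.02,"twist":0,"grip":-0.6},{"dx":0,"dy":-0.02,"dz":0.05,"twist":0,"grip":-0.6},{"dx":0,"dy":-0.04,"dz":0.08,"twist":5,"grip":-0.6},{"dx":0,"dy":-0.06,"dz":0.105,"twist":10,"grip":-0.6},{"dx":0,"dy":-0.08,"dz":0.12,"twist":15,"grip":-0.6}]'
$c '[{"dx":-0.01,"dy":-0.03,"dz":0,"twist":6,"grip":-0.6},{"dx":-0.02,"dy":-0.06,"dz":0,"twist":12,"grip":-0.6},{"dx":-0.03,"dy":-0.08,"dz":0,"twist":18,"grip":-0.6},{"dx":-0.04,"dy":-0.1,"dz":0,"twist":24,"grip":-0.6},{"dx":-0.055,"dy":-0.12,"dz":0,"twist":30,"grip":-0.6}]'
$c '[{"dx":0,"dy":-0.02,"dz":0,"twist":6,"grip":-0.6},{"dx":0,"dy":-0.02,"dz":0,"twist":12,"grip":-0.6},{"dx":0,"dy":-0.02,"dz":0,"twist":18,"grip":-0.6},{"dx":0,"dy":-0.02,"dz":0,"twist":22.6,"grip":-0.6},{"dx":0,"dy":-0.02,"dz":0,"twist":22.6,"grip":-0.6}]'
python3 - <<'E'
from h import *
t=snap("top","pics/t6.png");s=snap("side","pics/s6.png");print(arm.get_state()["q"])
E
```

```text
t: 11.8
eef_pos: [0.5705, -0.0447, 0.0641]
ee_rot: [3.142, -0.0, -1.524]
force: [-0.2, 0.9, -1.0]
width: 0.0255
gripper_force: 25.0
t: 12.22
eef_pos: [0.5714, -0.1249, 0.1874]
ee_rot: [-3.138, -0.001, -1.257]
force: [0.0, -0.0, 0.3]
width: 0.0259
gripper_force: 25.0
t: 12.63
eef_pos: [0.515, -0.245, 0.1839]
ee_rot: [-3.142, -0.0, -0.734]
force: [-0.0, -0.2, -0.5]
width: 0.026
gripper_force: 25.0
t: 13.05
eef_pos: [0.515, -0.2641, 0.1839]
ee_rot: [3.142, 0.0, -0.341]
force: [0.1, 0.3, 0.0]
width: 0.0259
gripper_force: 25.0
[-1.35357346e-01  2.33515746e-01 -2.65956729e-01 -4.90992324e-05
 -1.07149471e+00  1.35905713e+00]
```

```bash
python3 - <<'E'
import cv2,numpy as np
t=cv2.imread("pics/t6.png");s=cv2.imread("pics/s6.png")
r=lambda im,k:cv2.resize(im,None,fx=k,fy=k,interpolation=cv2.INTER_CUBIC)
C=np.zeros((600,800,3),np.uint8);a=r(t[130:260,300:400],4.3);b=r(s[110:210,230:321],4);C[:a.shape[0],:a.shape[1]]=a;C[:b.shape[0],432:432+b.shape[1]]=b
cv2.imwrite("pics/v4.png",np.clip(C*1.4,0,255).astype(np.uint8))
E
```

```text
(no output)
```

View pics/v4.png

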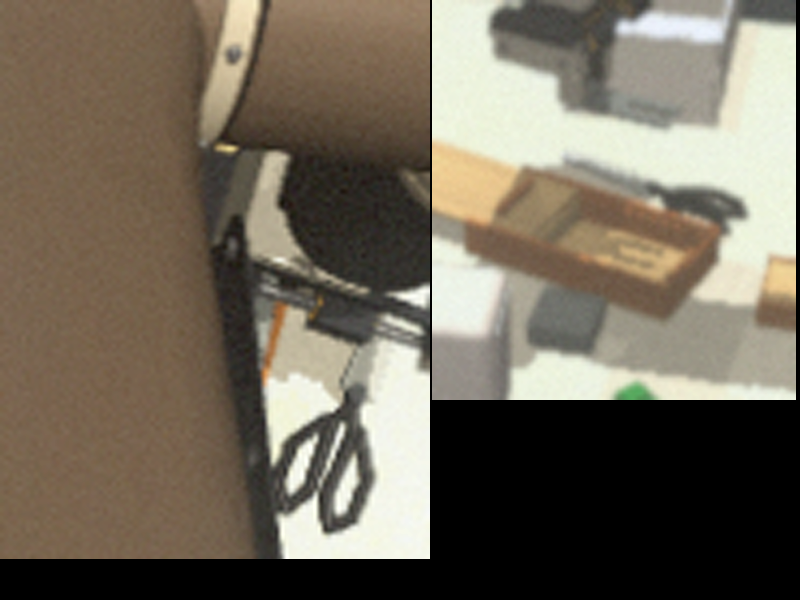

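The side view shows the plate held level at (600–670,105–120) above the box, fork towards the robot end. I check the box fit against this view.

```bash
python3 - <<'E'
from fit import *
for p,n in [((-.105,-.054,.039),(722,228)),((-.105,.054,.039),(663,290)),((.105,.054,.039),(467,222)),((-.105,.054,0),(663,320))]:
    q=proj("side",T([.5062,-.2682,-.3437],p))[0]; q=(q-[230,110]+.5)*4-.5+[432,0]; print(p,q.round(),n)
for y in(.05,-.05,0): print(((proj("side",T([.5062,-.2682,-.3437],[-.105,y,.039]))[0]-[230,110]+.5)*4+[432,0]).round())
E
```

```text
(-0.105, -0.054, 0.039) [721. 231.] (722, 228)
(-0.105, 0.054, 0.039) [667. 292.] (663, 290)
(0.105, 0.054, 0.039) [464. 222.] (467, 222)
(-0.105, 0.054, 0) [665. 327.] (663, 320)
[669. 290.]
[720. 234.]
[695. 261.]
```

```bash
c="python3 -m crank"
$c '[{"dx":-0.002,"dy":-0.006,"dz":0,"twist":0,"grip":-0.6},{"dx":-0.002,"dy":-0.006,"dz":-0.03,"twist":0,"grip":-0.6},{"dx":-0.002,"dy":-0.006,"dz":-0.06,"twist":0,"grip":-0.6},{"dx":-0.002,"dy":-0.006,"dz":-0.09,"twist":0,"grip":-0.6},{"dx":-0.002,"dy":-0.006,"dz":-0.11,"twist":0,"grip":-0.6}]' 25
$c '[{"dx":0,"dy":0,"dz":-0.015,"twist":0,"grip":-0.6},{"dx":0,"dy":0,"dz":-0.03,"twist":0,"grip":-0.6},{"dx":0,"dy":0,"dz":-0.043,"twist":0,"grip":-0.6},{"dx":0,"dy":0,"dz":-0.052,"twist":0,"grip":-0.6},{"dx":0,"dy":0,"dz":-0.056,"twist":0,"grip":-0.6}]'
$c '[{"dx":0,"dy":0,"dz":-0.002,"twist":0,"grip":-0.6},{"dx":0,"dy":0,"dz":-0.004,"twist":0,"grip":-0.6},{"dx":0,"dy":0,"dz":-0.004,"twist":0,"grip":-0.6},{"dx":0,"dy":0,"dz":-0.004,"twist":0,"grip":-0.6},{"dx":0,"dy":0,"dz":-0.004,"twist":0,"grip":-0.6}]'
```

```text
t: 13.57
eef_pos: [0.5121, -0.2693, 0.0716]
ee_rot: [-3.142, 0.002, -0.346]
force: [-1.1, 0.1, -0.1]
width: 0.0256
gripper_force: 25.0
t: 13.98
eef_pos: [0.5128, -0.2694, 0.0167]
ee_rot: [3.141, 0.002, -0.345]
force: [0.5, -0.6, 0.1]
width: 0.0259
gripper_force: 25.0
t: 14.4
eef_pos: [0.514, -0.2695, 0.0147]
ee_rot: [-3.141, -0.001, -0.344]
force: [-0.2, -0.1, -0.0]
width: 0.026
gripper_force: 25.0
```

```bash
c="python3 -m crank"
$c '[{"dx":0,"dy":0,"dz":-0.001,"twist":0,"grip":-0.6},{"dx":0,"dy":0,"dz":-0.002,"twist":0,"grip":-0.6},{"dx":0,"dy":0,"dz":-0.002,"twist":0,"grip":-0.6},{"dx":0,"dy":0,"dz":-0.002,"twist":0,"grip":-0.6},{"dx":0,"dy":0,"dz":-0.002,"twist":0,"grip":-0.6}]' 25
$c '[{"dx":0,"dy":0,"dz":0,"twist":0,"grip":-0.3},{"dx":0,"dy":0,"dz":0,"twist":0,"grip":-0.14},{"dx":0,"dy":0,"dz":0,"twist":0,"grip":-0.14},{"dx":0,"dy":0,"dz":0.02,"twist":0,"grip":-0.14},{"dx":0,"dy":0,"dz":0.05,"twist":0,"grip":-0.14}]'
$c '[{"dx":0,"dy":0,"dz":0.04,"twist":0,"grip":-0.6},{"dx":0,"dy":0,"dz":0.08,"twist":0,"grip":-0.6},{"dx":0,"dy":-0.04,"dz":0.12,"twist":0,"grip":-0.6},{"dx":0,"dy":-0.08,"dz":0.14,"twist":0,"grip":-0.6},{"dx":0,"dy":-0.12,"dz":0.14,"twist":0,"grip":-0.6}]'
```

```text
t: 14.82
eef_pos: [0.5135, -0.2693, 0.0121]
ee_rot: [-3.142, -0.0, -0.344]
force: [-0.4, -0.2, -1.1]
width: 0.0259
gripper_force: 25.0
t: 15.23
eef_pos: [0.5113, -0.2688, 0.0598]
ee_rot: [3.141, 0.006, -0.344]
force: [1.4, -0.9, 0.1]
width: 0.0379
gripper_force: 0.0
t: 15.65
eef_pos: [0.5156, -0.3767, 0.2057]
ee_rot: [3.141, -0.008, -0.341]
force: [1.9, 0.2, 0.2]
width: 0.018
gripper_force: 0.0
```

```bash
c="python3 -m crank"
$c '[{"dx":0.04,"dy":0.03,"dz":0,"twist":0,"grip":-1},{"dx":0.07,"dy":0.05,"dz":0,"twist":0,"grip":-1},{"dx":0.091,"dy":0.072,"dz":0,"twist":0,"grip":-1},{"dx":0.091,"dy":0.072,"dz":0,"twist":0,"grip":-1},{"dx":0.091,"dy":0.072,"dz":0,"twist":0,"grip":-1}]' 25
python3 - <<'E'
from h import *
t=snap("top","pics/t7.png");s=snap("side","pics/s7.png")
r=lambda im,k:cv2.resize(cv2.cvtColor(im,4),None,fx=k,fy=k,interpolation=cv2.INTER_CUBIC)
C=np.zeros((600,800,3),np.uint8);a=r(t[130:260,300:390],4.4);b=r(s[140:200,240:306],6);C[:a.shape[0],:a.shape[1]]=a;C[:360,400:796]=b
b2=r(s[190:250,200:266],4);C[360:600,400:664]=b2
cv2.imwrite("pics/v5.png",np.clip(C*1.4,0,255).astype(np.uint8))
E
```

```text
t: 16.07
eef_pos: [0.6054, -0.3025, 0.1991]
ee_rot: [3.142, 0.001, -0.342]
force: [-0.6, -0.3, 0.6]
width: 0.0004
gripper_force: 0.0
```

View pics/v5.png

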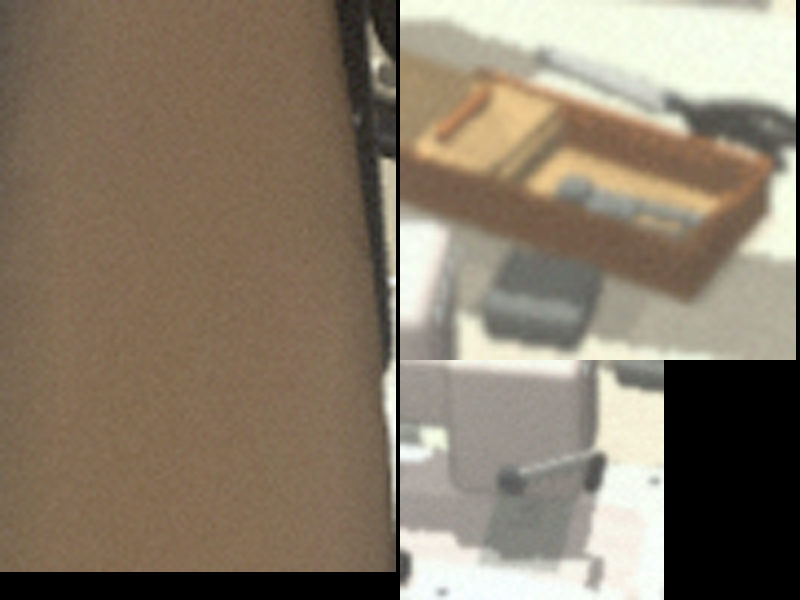

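The plate lies flat on the compartment floor at (560–700,180–230), grip block up, and the lever stays up, (510,480) to (598,465). Now I push the lid by its rib at (462,118).

```bash
c="python3 -m crank"
$c '[{"dx":0.0015,"dy":-0.002,"dz":-0.04,"twist":0,"grip":-1},{"dx":0.0015,"dy":-0.002,"dz":-0.08,"twist":0,"grip":-1},{"dx":0.0015,"dy":-0.002,"dz":-0.12,"twist":0,"grip":-1},{"dx":0.0015,"dy":-0.002,"dz":-0.15,"twist":0,"grip":-1},{"dx":0.0015,"dy":-0.002,"dz":-0.16,"twist":0,"grip":-1}]' 25
$c '[{"dx":0,"dy":0,"dz":0,"twist":0,"grip":-1},{"dx":-0.0094,"dy":0.0034,"dz":0,"twist":0,"grip":-1},{"dx":-0.0188,"dy":0.0067,"dz":0,"twist":0,"grip":-1},{"dx":-0.0282,"dy":0.0101,"dz":0,"twist":0,"grip":-1},{"dx":-0.0377,"dy":0.0135,"dz":0,"twist":0,"grip":-1}]'
```

```text
t: 16.58
eef_pos: [0.6021, -0.3054, 0.035]
ee_rot: [3.141, 0.007, -0.346]
force: [-6.0, 6.0, 40.5]
width: 0.0002
gripper_force: 24.8
t: 17.0
eef_pos: [0.5677, -0.2922, 0.0411]
ee_rot: [-3.142, -0.002, -0.344]
force: [2.0, -2.1, 0.6]
width: 0.0002
gripper_force: 0.9
```

```bash
c="python3 -m crank"
$c '[{"dx":-0.0094,"dy":0.0034,"dz":-0.001,"twist":0,"grip":-1},{"dx":-0.0282,"dy":0.0101,"dz":-0.002,"twist":0,"grip":-1},{"dx":-0.0471,"dy":0.0168,"dz":-0.002,"twist":0,"grip":-1},{"dx":-0.0659,"dy":0.0236,"dz":-0.002,"twist":0,"grip":-1},{"dx":-0.0847,"dy":0.0303,"dz":-0.002,"twist":0,"grip":-1}]'
$c '[{"dx":-0.0047,"dy":0.0017,"dz":0,"twist":0,"grip":-1},{"dx":-0.0094,"dy":0.0034,"dz":0,"twist":0,"grip":-1},{"dx":-0.0122,"dy":0.0044,"dz":0,"twist":0,"grip":-1},{"dx":-0.015,"dy":0.0054,"dz":0,"twist":0,"grip":-1},{"dx":-0.0179,"dy":0.0064,"dz":0,"twist":0,"grip":-1}]'
```

```text
t: 17.42
eef_pos: [0.4826, -0.2613, 0.0384]
ee_rot: [-3.141, -0.002, -0.344]
force: [2.0, -0.6, 0.8]
width: 0.0002
gripper_force: 1.0
t: 17.83
eef_pos: [0.469, -0.2564, 0.0387]
ee_rot: [-3.142, -0.006, -0.343]
force: [3.6, -3.0, -0.1]
width: 0.0005
gripper_force: 1.7
```

```bash
c="python3 -m crank"
$c '[{"dx":-0.0019,"dy":0.0007,"dz":0,"twist":0,"grip":-1},{"dx":-0.0038,"dy":0.0013,"dz":0,"twist":0,"grip":-1},{"dx":-0.0057,"dy":0.002,"dz":0,"twist":0,"grip":-1},{"dx":-0.0057,"dy":0.002,"dz":0,"twist":0,"grip":-1},{"dx":-0.0057,"dy":0.002,"dz":0,"twist":0,"grip":-1}]'
$c '[{"dx":-0.0019,"dy":0.0007,"dz":0,"twist":0,"grip":-1},{"dx":-0.0038,"dy":0.0013,"dz":0,"twist":0,"grip":-1},{"dx":-0.0057,"dy":0.002,"dz":0,"twist":0,"grip":-1},{"dx":-0.0057,"dy":0.002,"dz":0,"twist":0,"grip":-1},{"dx":-0.0057,"dy":0.002,"dz":0,"twist":0,"grip":-1}]'
```

```text
t: 18.25
eef_pos: [0.4657, -0.2549, 0.039]
ee_rot: [-3.141, -0.01, -0.342]
force: [12.8, -8.7, -10.1]
width: 0.0005
gripper_force: 7.6
t: 18.67
eef_pos: [0.4654, -0.2539, 0.0407]
ee_rot: [-3.14, -0.019, -0.34]
force: [21.3, -12.8, -8.5]
width: 0.0004
gripper_force: 10.6
```

Pushing reached 25 N with no further travel, so it looks like the stop. I back off and clear the view to measure the rib.

```bash
c="python3 -m crank"
$c '[{"dx":0.008,"dy":-0.003,"dz":0,"twist":0,"grip":-1},{"dx":0.016,"dy":-0.006,"dz":0,"twist":0,"grip":-1},{"dx":0.02,"dy":-0.007,"dz":0.03,"twist":0,"grip":-1},{"dx":0.02,"dy":-0.007,"dz":0.07,"twist":0,"grip":-1},{"dx":0.02,"dy":-0.007,"dz":0.11,"twist":0,"grip":-1}]'
$c '[{"dx":-0.04,"dy":-0.19,"dz":0.05,"twist":0,"grip":-1},{"dx":-0.04,"dy":-0.19,"dz":0.05,"twist":0,"grip":-1},{"dx":-0.04,"dy":-0.19,"dz":0.05,"twist":0,"grip":-1},{"dx":-0.04,"dy":-0.19,"dz":0.05,"twist":0,"grip":-1},{"dx":-0.04,"dy":-0.19,"dz":0.05,"twist":0,"grip":-1}]'
$c '[{"dx":-0.15,"dy":-0.13,"dz":0,"twist":0,"grip":-1},{"dx":-0.15,"dy":-0.13,"dz":0,"twist":0,"grip":-1},{"dx":-0.15,"dy":-0.13,"dz":0,"twist":0,"grip":-1},{"dx":-0.15,"dy":-0.13,"dz":0,"twist":0,"grip":-1},{"dx":-0.15,"dy":-0.13,"dz":0,"twist":0,"grip":-1}]'
$c '[{"dx":-0.1,"dy":-0.1,"dz":0,"twist":0,"grip":-1},{"dx":-0.1,"dy":-0.1,"dz":0,"twist":0,"grip":-1},{"dx":-0.1,"dy":-0.1,"dz":0,"twist":0,"grip":-1},{"dx":-0.1,"dy":-0.1,"dz":0,"twist":0,"grip":-1},{"dx":-0.1,"dy":-0.1,"dz":0,"twist":0,"grip":-1}]'
cat > rect.py <<'E'
import sys
from fit import *
qb=[.5062,-.2682,-.3437]
def line(n,im,z,xs,ys=np.linspace(-.02,.02,9)):
    out=[]
    for x in xs:
        P=proj(n,T(qb,[[x,y,z] for y in ys])).astype(np.float32)
        out.append(cv2.remap(im,P[:,0].reshape(1,-1),P[:,1].reshape(1,-1),1)[0].astype(float).mean(0).round())
    return np.array(out)
if __name__=="__main__":
    t=snap("top","pics/t%s.png"%sys.argv[1]);s=snap("side","pics/s%s.png"%sys.argv[1])
    xs=np.arange(-.090,-.030,.003)
    a=line("top",t,.045,xs);b=line("side",s,.045,xs)
    for x,u,v in zip(xs,a,b):print(round(x,3),u,v)
    xs=np.arange(.09,.125,.003)
    for x,u in zip(xs,line("top",t,.035,xs)):print(round(x,3),u)
E
python3 rect.py 8
```

```text
t: 19.08
eef_pos: [0.4726, -0.2581, 0.1476]
ee_rot: [3.141, 0.006, -0.344]
force: [1.9, -0.6, -0.2]
width: 0.0005
gripper_force: 0.0
t: 19.5
eef_pos: [0.4329, -0.4503, 0.1981]
ee_rot: [-3.141, 0.002, -0.344]
force: [1.3, -0.4, -0.4]
width: 0.0003
gripper_force: 0.0
t: 19.92
eef_pos: [0.2813, -0.5792, 0.1969]
ee_rot: [-3.14, 0.003, -0.345]
force: [0.7, -0.3, -1.0]
width: 0.0002
gripper_force: 0.0
t: 20.33
eef_pos: [0.1804, -0.6798, 0.1959]
ee_rot: [-3.139, 0.003, -0.348]
force: [0.1, 0.5, 0.5]
width: 0.0002
gripper_force: 0.0
-0.09 [137. 122.  81.] [167. 143. 102.]
-0.087 [137. 121.  80.] [167. 143. 103.]
-0.084 [137. 121.  80.] [166. 143. 103.]
-0.081 [137. 120.  80.] [165. 141. 102.]
-0.078 [137. 119.  79.] [164. 141. 102.]
-0.075 [137. 119.  79.] [163. 140. 101.]
-0.072 [137. 119.  80.] [158. 134.  98.]
-0.069 [137. 119.  79.] [144. 123.  89.]
-0.066 [132. 113.  75.] [127. 105.  78.]
-0.063 [108.  85.  55.] [125.  96.  70.]
-0.06 [126.  86.  49.] [137. 101.  71.]
-0.057 [130.  90.  51.] [150. 112.  77.]
-0.054 [128. 103.  65.] [158. 125.  88.]
-0.051 [135. 119.  79.] [163. 135.  97.]
-0.048 [137. 121.  80.] [166. 140. 101.]
-0.045 [137. 121.  81.] [167. 142. 102.]
-0.042 [137. 122.  81.] [167. 143. 103.]
-0.039 [137. 122.  81.] [168. 143. 104.]
-0.036 [137. 122.  81.] [168. 144. 104.]
-0.033 [137. 122.  81.] [169. 145. 104.]
0.09 [137. 125.  84.]
0.093 [137. 123.  83.]
0.096 [136. 121.  82.]
0.099 [137. 120.  81.]
0.102 [137. 117.  80.]
0.105 [137. 116.  89.]
0.108 [137. 135. 125.]
0.111 [137. 138. 129.]
0.114 [137. 138. 128.]
0.117 [137. 138. 127.]
0.12 [137. 138. 128.]
0.123 [137. 138. 128.]
```

```bash
python3 - <<'E'
from rect import *
t=cv2.cvtColor(cv2.imread("pics/t8.png"),4)
xs=np.arange(-.114,-.09,.0015)
for x,u in zip(xs,line("top",t,.039,xs)):print(round(x,4),u)
print("railends")
xs=np.arange(.095,.115,.0015)
for x,u,v in zip(xs,line("top",t,.039,xs,np.linspace(.0515,.053,3)),line("top",t,.039,xs,-np.linspace(.0515,.053,3))):print(round(x,4),u,v)
print("rib");xs=np.arange(-.069,-.048,.0015)
for x,u in zip(xs,line("top",t,.045,xs)):print(round(x,4),u)
E
```

```text
-0.114 [136. 137. 120.]
-0.1125 [136. 136. 119.]
-0.111 [132. 132. 114.]
-0.1095 [118. 116.  99.]
-0.108 [96. 92. 76.]
-0.1065 [78. 69. 55.]
-0.105 [74. 58. 42.]
-0.1035 [90. 64. 41.]
-0.102 [110.  78.  48.]
-0.1005 [123.  94.  59.]
-0.099 [132. 110.  71.]
-0.0975 [135. 118.  78.]
-0.096 [136. 121.  80.]
-0.0945 [137. 122.  81.]
-0.093 [137. 122.  81.]
-0.0915 [137. 122.  80.]
-0.09 [137. 121.  80.]
railends
0.095 [84. 63. 46.] [132.  90.  54.]
0.0965 [88. 65. 47.] [133.  90.  56.]
0.098 [93. 68. 50.] [132.  90.  56.]
0.0995 [93. 69. 52.] [130.  90.  55.]
0.101 [93. 71. 52.] [129.  90.  55.]
0.1025 [108.  86.  68.] [128.  89.  55.]
0.104 [120.  97.  79.] [129.  90.  57.]
0.1055 [128. 109.  91.] [131. 103.  76.]
0.107 [136. 125. 109.] [133. 117.  97.]
0.1085 [137. 132. 119.] [135. 128. 114.]
0.11 [138. 137. 129.] [135. 136. 127.]
0.1115 [138. 139. 132.] [136. 137. 128.]
0.113 [138. 139. 132.] [137. 138. 127.]
0.1145 [137. 138. 132.] [137. 138. 129.]
rib
-0.069 [137. 119.  79.]
-0.0675 [136. 118.  79.]
-0.066 [132. 113.  75.]
-0.0645 [119.  99.  66.]
-0.063 [108.  85.  55.]
-0.0615 [113.  82.  49.]
-0.06 [126.  86.  49.]
-0.0585 [131.  89.  49.]
-0.057 [130.  90.  51.]
-0.0555 [127.  93.  55.]
-0.054 [128. 103.  65.]
-0.0525 [132. 114.  74.]
-0.051 [135. 119.  79.]
-0.0495 [136. 120.  80.]
-0.048 [137. 121.  80.]
```

The lid measures shut: the rib is at box x ≈ -59 mm and there is no gap at the end wall. I do one quick difference check against the first picture, then hand in.

```bash
python3 - <<'E'
import cv2,numpy as np
for n in("top","side"):
    a=cv2.GaussianBlur(cv2.imread(f"pics/{n}0.png",0),(5,5),0);b=cv2.GaussianBlur(cv2.imread(f"pics/{n[0]}8.png",0),(5,5),0)
    m=(cv2.absdiff(a,b)>18).astype(np.uint8); k,_,st,_=cv2.connectedComponentsWithStats(m)
    print(n,[s.tolist() for s in st[1:] if s[4]>8])
E
```

```text
top [[343, 128, 10, 28, 63], [355, 129, 9, 7, 37], [344, 176, 20, 9, 80], [220, 178, 16, 14, 187], [333, 188, 32, 58, 357], [183, 194, 2, 5, 10], [177, 197, 17, 9, 71], [168, 200, 13, 7, 62], [187, 203, 12, 8, 49], [330, 222, 19, 8, 58], [474, 225, 9, 6, 36], [326, 233, 19, 8, 47], [480, 236, 19, 27, 209], [450, 239, 7, 12, 54], [347, 263, 37, 40, 504], [470, 275, 21, 23, 185], [244, 290, 268, 94, 6467], [334, 317, 12, 5, 43], [454, 349, 9, 9, 33], [419, 356, 5, 6, 20], [382, 359, 68, 25, 379], [437, 360, 50, 24, 401], [340, 362, 4, 3, 10], [383, 367, 5, 5, 17], [232, 381, 4, 3, 11], [259, 381, 17, 3, 43], [281, 382, 8, 2, 14]]
side [[309, 0, 46, 68, 674], [368, 0, 11, 87, 362], [386, 0, 7, 47, 166], [390, 0, 11, 53, 272], [400, 0, 12, 38, 274], [406, 49, 11, 111, 537], [397, 50, 6, 4, 20], [390, 55, 6, 37, 117], [394, 56, 9, 42, 194], [342, 70, 19, 103, 538], [377, 88, 2, 5, 9], [395, 97, 10, 20, 43], [401, 103, 3, 24, 53], [306, 115, 18, 7, 72], [331, 123, 15, 8, 59], [307, 130, 5, 4, 16], [398, 131, 7, 11, 38], [399, 141, 8, 5, 22], [208, 144, 48, 28, 776], [255, 157, 45, 20, 367], [316, 165, 29, 11, 170], [280, 171, 5, 5, 18], [352, 184, 9, 8, 53], [246, 212, 7, 12, 64], [238, 234, 8, 17, 82], [247, 238, 4, 10, 36]]
```

Only the plate, the lever, the box lid and the robot with its shadow changed; the bystanders are where they were.

```bash
python3 -c "
from station import arm
print(arm.job_done())"
```

```text
the job is handed in; nothing more can be done
None
```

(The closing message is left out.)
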